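# Roll the resin rod into the V-block

### The arm

A 7-joint arm with a two-finger parallel gripper is mounted at the origin on the work surface. World frame = base frame: x ahead of the robot, y to its left, z up, the work surface at z = 0. Lengths are in m, angles in rad, forces in N, time in s.
With the tool pointing down it reaches from about 0.425 to 0.825 m from the base axis. Payload 3.6 kg.
Tool frame: the origin (TCP) lies where the fingers leave the gripper's body, on its centre line; the fingertips stand 73 mm ahead of it and the grasp point (between the pads) lies 54 mm ahead of it; x points along the fingers, y is the direction in which the jaws open and shut, and the axes are right-handed (so a half turn about x gives the same grasp; the last joint's range is limited). The gripper opens to 85 mm and grips with 20 to 120 N. Pads are 22 mm wide; open, the fingers measure 114 mm over their backs; the gripper's body (76 mm by 85 mm) begins 54 mm behind the grasp point. The pads swing forward as they close: fully open they stand 13 mm farther back than shut.
Start: joints at [1.123, 0.615, -0.013, 1.423, 0.008, 1.103, -0.04], TCP at [0.266, -0.593, 0.304] pointing down, gripper open.
Joint ranges: [-3.12, 3.12], [-0.3, 2.06], [-1.34, 1.32], [0.26, 2.42], [-1.36, 4.5], [0.01, 1.98], [-2.84, 2.84]. Speed limits (rad/s): [2.79, 2.79, 3.14, 3.14, 3.14, 3.14, 3.14].

### API

Orientations are given as a unit quaternion [x, y, z, w].
In Python, from station import arm, snapshot, camera_info, ticket gives the robot as it stands. Calls block until the motion is done:
- arm.movep(position, orientation): joint-space move of the TCP to a pose.
- arm.line_to(position, velocity=0.15, ori=None): straight line of the TCP; ori=None keeps the orientation; velocity is the mean speed in m/s.
- arm.move_j(angles): joint-space move.
- arm.move_gripper(opening, effort=None): opening from 0.0 (shut) to 1.0 (fully open); effort is the grip in N (None keeps the last); returns when the fingers have stopped.
- arm.pause(seconds).
- arm.ik(position, orientation): joint angles nearest the present ones, or None.
- snapshot(name): name is "side" or "top"; returns the picture (400x640x3 uint8, blue, green, red); there is no depth.
- camera_info(name): a dict with "fx", "fy", "cx", "cy" (pixels), "R" (3x3) and "t" (3): a world point X has camera coordinates R X + t. Camera axes: x right, y down, z forward; pixel columns grow to the right and rows downward; lengths in m; the calibration is good to about 2 mm. A picture is of the moment at which its call begins. camera_info takes no time and is no camera call.
A pose or a line that the arm cannot do raises arm.MotionError and nothing moves.
- ticket.finish_job(): hands the job in, once; it reports no verdict.
Readings, each from a call of its own:
- arm.read_time(): time.
- arm.read_joint_positions(): joint angles.
- arm.read_dq(): joint speeds.
- arm.read_effort(): joint torques, N m.
- arm.read_tool_pos(): TCP position.
- arm.read_eef_rot(): TCP orientation.
- arm.read_ft_force(): force on the tool from outside, world axes, zero at the start.
- arm.read_wrist_torque(): the same for the moment, N m.
- arm.read_opening(): opening from 0.0 (shut) to 1.0 (fully open).
Only numpy, scipy, OpenCV 4.12 (cv2) and the standard library are available. Lean on these libraries where they do the work, as an engineer would, in place of code of your own. Each camera call takes 0.05 s, during which the arm holds its last target. There are 200 camera calls.

### The job

With the fingertips only, roll the black resin rod along the bench by pushing its side, up the little ramp and down into the groove of the V-block. Then push it endwise along the groove until its end rests against the upright brass stop, and move away from it. Never pick the rod up or hop it clear of the surface, and leave the other things on the bench where they lie.

Things in the scene. Friction and masses are not known exactly. Their poses are not given: they have to be found in the camera images.
- rod: Loose black resin rod, origin at its centre on the axis: polished and slippery, round, 30 mm diameter, 140 mm long with domed ends, two thin white lines along opposite sides, 0.11 kg. x runs along the rod; y and z turn as it rolls. Starts on the bench before the ramp (axis 15 mm up), within 9 degrees of parallel to the groove, 130 to 170 mm from it. Unpushed it soon stops. Pushed about mid-height it rolls; pushed near its top it can wedge.
- vblock: Metal V-block, screwed down, 210 mm long. Origin: middle of the groove's bottom line, at bench level; y along the groove, x across it away from the ramp, z up. Ramp: from bench level at x -80 mm to a crest 12.5 mm high at x -12.5. Groove: 45 degree walls from the crest down to x 0, z 0 and up to a far shoulder 34 mm high, x 34 to 60. A rod lying in the groove has its axis at x 0, 21 mm up.
- stop_mid (a point): Centre of the upright brass stop plate fixed across one end of the groove (+y or -y end, it varies), 109 mm along from the V-block's origin and 21 mm up. Plate: 8 mm thick along the groove, 45 mm high, from x -22 to 34 of the V-block. With the rod's end against it the rod's centre is 74 mm from this point. The other end is open, with only a 4 mm high steel strip.
- canister: Tin screw-top canister standing on the bench, 48 mm in diameter, 50 mm high; origin under its centre. Leave alone.
- stone: Grey ceramic stone, a slab 70 x 20 x 12 mm lying on the bench; origin under its centre, x along its length. Leave alone.
- pick: Steel dental pick with a hex grip, lying on the bench, 145 mm long and 8 mm thick; origin under its middle, x along it. Leave alone.
- blank: Boxwood blank, a pale yellow block 34 x 30 x 36 mm high; origin under its centre. Leave alone.
- brush: Small brush with dark wooden handle, 150 mm long, 42 mm wide, 20 mm high, lying on the bench; origin under its middle, x along it. Leave alone.
Mind the look-alikes: they are no part of the job. Of the things like the rod, leave any that is green or pink; of the rest the smaller one is meant.

How it is judged:
By the outcome, as a careful person would: the job done as asked, in the order asked, and still so for the second after the job is handed in, with the robot touching nothing.
It also fails if it takes over 48 s, if anything falls off the work surface, if the arm or the gripper's body presses on something with over 40 N, if the wrist force passes 120 N, or if a joint passes its speed limit or range.

## Working session

There is one attempt and no reset: what is moved stays moved. The work goes in short steps, each a Python script; the robot and the scene stay as the last script left them, time stands still between calls to the robot, and variables do not carry over. Pictures are saved under pics/ and viewed, about 8 in all and at most 12, crops included, and the job is handed in when it is done.

```bash
mkdir -p pics
python3 - <<'E'
from station import arm,snapshot,camera_info
import cv2
for n in("top","side"):
    cv2.imwrite(f"pics/{n}0.png",snapshot(n)); c=camera_info(n); print(n,c)
print(arm.read_time(),arm.read_eef_rot())
E
```

```text
top {'fx': 372.66576274158166, 'fy': 372.66576274158166, 'cx': 319.44416417029765, 'cy': 194.45995774798322, 'R': array([[ 0.02036134, -0.99946232,  0.02569997],
       [-0.9993644 , -0.02109821, -0.02873437],
       [ 0.02926114, -0.02509857, -0.99925665]]), 't': array([-0.0337223 ,  0.49074434,  0.84686599])}
side {'fx': 441.5615269070206, 'fy': 441.5615269070206, 'cx': 325.22952968915183, 'cy': 193.1292279092889, 'R': array([[-0.9648016 , -0.26257448,  0.01457804],
       [-0.20144979,  0.7022975 , -0.68278563],
       [ 0.16904396, -0.66168941, -0.73047332]]), 't': array([0.49734388, 0.13019827, 1.01085553])}
0.1 [-0.6913223  -0.14849479  0.69169189 -0.14691869]
```

View pics/top0.png

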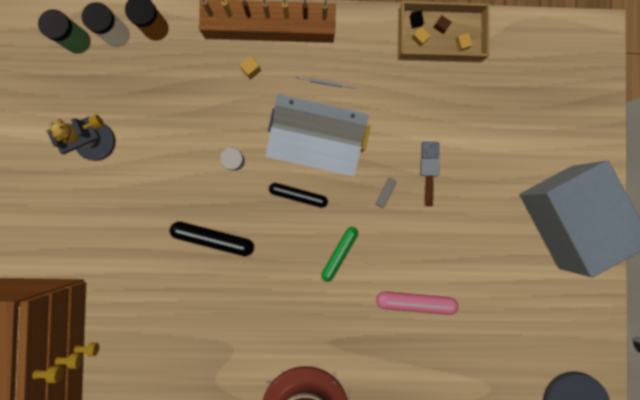

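View pics/side0.png

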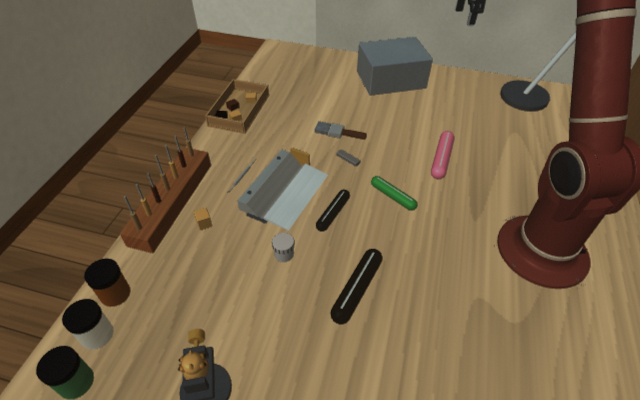

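The top view shows the small black rod at about (298,195) and the V-block at about (318,135), with the ramp facing the robot. The brass stop is at about (367,137), on the −y side. The larger black, green and pink rods are decoys. Next I'll measure the rod and block.

```bash
cat > h.py <<'E'
import numpy as np,cv2
from station import arm,snapshot,camera_info,ticket
from scipy.spatial.transform import Rotation as Ro
def ray(n,p,z):
    c=camera_info(n);d=c["R"].T@[(p[0]-c["cx"])/c["fx"],(p[1]-c["cy"])/c["fy"],1];o=-c["R"].T@c["t"]
    return o+d*(z-o[2])/d[2]
def proj(n,X):
    c=camera_info(n);q=c["R"]@X+c["t"];return np.array([c["fx"]*q[0]/q[2]+c["cx"],c["fy"]*q[1]/q[2]+c["cy"]])
E
python3 - <<'E'
from h import *
for n,roi in(("top",(255,175,90,45)),("side",(305,180,55,60))):
    im=cv2.imread(f"pics/{n}0.png");x,y,w,h=roi
    m=cv2.inRange(im[y:y+h,x:x+w],(0,0,0),(60,60,60)); 
    k,l,st,_=cv2.connectedComponentsWithStats(m);i=1+np.argmax(st[1:,4]);cs,_=cv2.findContours((l==i).astype(np.uint8),cv2.RETR_EXTERNAL,cv2.CHAIN_APPROX_NONE)
    (cx,cy),(a,b),t=cv2.minAreaRect(cs[0]);bp=cv2.boxPoints(((cx+x,cy+y),(a,b),t))
    print(n,a,b,t)
    mids=[(bp[0]+bp[1])/2,(bp[2]+bp[3])/2] if np.linalg.norm(bp[0]-bp[1])<np.linalg.norm(bp[1]-bp[2]) else [(bp[1]+bp[2])/2,(bp[3]+bp[0])/2]
    P=[ray(n,q,.015) for q in mids];print(np.round(P,4),np.linalg.norm(P[0]-P[1]),(P[0]+P[1])/2)
t=cv2.imread("pics/top0.png")[85:185,255:385];s=cv2.imread("pics/side0.png")[140:235,230:335]
cv2.imwrite("pics/ct.png",cv2.resize(t,None,fx=6,fy=6,interpolation=cv2.INTER_CUBIC));cv2.imwrite("pics/cs.png",cv2.resize(s,None,fx=6,fy=6,interpolation=cv2.INTER_CUBIC))
E
```

```text
top 58.937049865722656 11.30530834197998 15.376252174377441
[[ 0.5057  0.0901  0.015 ]
 [ 0.4729 -0.0395  0.015 ]] 0.1336179230470584 [0.48928779 0.02528345 0.015     ]
side 11.80000114440918 48.20000076293945 36.869895935058594
[[ 0.471  -0.0441  0.015 ]
 [ 0.5072  0.0942  0.015 ]] 0.14293794654011413 [0.48906244 0.02502532 0.015     ]
```

View pics/ct.png

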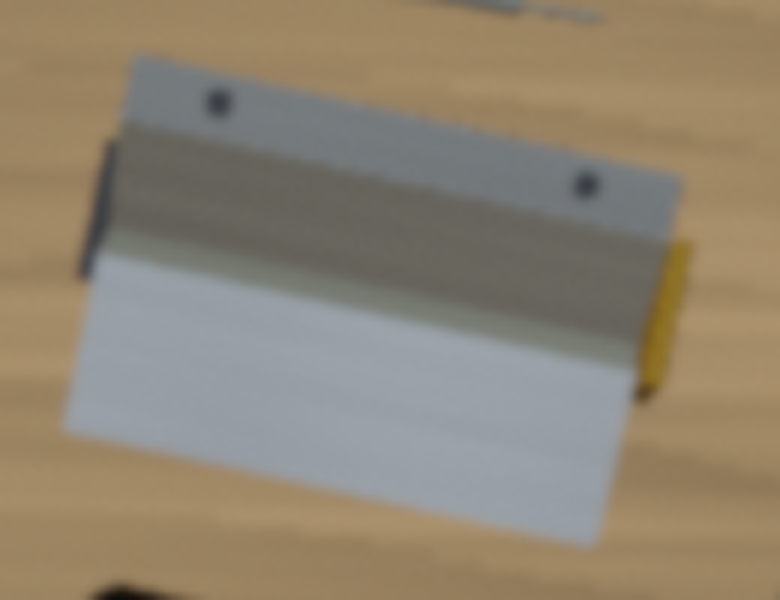

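View pics/cs.png

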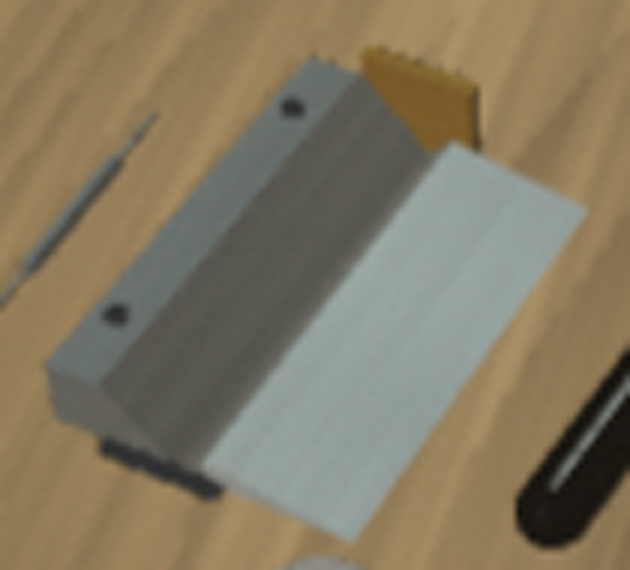

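The crops show the toe, crest and shoulder corners clearly. In the top crop, the toe is (64,432)-(597,547) and the crest (99,258)-(633,370). The stop is at the right-hand (−y) end. I'll fit the block pose to these corners in both views.

Run:
```python
from h import *
from scipy.optimize import least_squares
L=np.array([[x,s*.105,z] for x,z in((-.08,0),(-.0125,.0125),(.034,.034),(.06,.034)) for s in(1,-1)])
T=np.array([(64,432),(597,547),(99,258),(633,370),(123,122),(668,240),(136,57),(681,178)])
S=np.array([(350,541),(587,210),(205,467),(452,143),(103,380),(360,75),(48,368),(312,57)])
O={"top":(T,255,85),"side":(S,230,140)}
W={n:np.array([ray(n,((a+.5)/6-.5+[x,y]),z) for a,z in zip(P,L[:,2])]) for n,(P,x,y) in O.items()}
def f(p,ns):
    c,s=np.cos(p[2]),np.sin(p[2]);Q=L[:,:2]@np.array([[c,s],[-s,c]])+p[:2]
    return np.concatenate([(Q-W[n][:,:2]).ravel() for n in ns])
for ns in(["top"],["side"],["top","side"]):
    r=least_squares(f,[.6,0,0],args=(ns,));print(ns,r.x.round(4),np.degrees(r.x[2]),np.sqrt(np.mean(r.fun**2)))
p=r.x;c,s=np.cos(p[2]),np.sin(p[2])
for q in([.4892,.0252],[.5065,.092],[.472,-.042]): print("rod local",(np.array([[c,s],[-s,c]])@(np.array(q)-p[:2])).round(4))
# tool orientation: x down, y along groove (+/-)
for sg in(1,-1):
    y=sg*np.array([-s,c,0]);x=np.array([0,0,-1.]);q=Ro.from_matrix(np.c_[x,y,np.cross(x,y)]).as_quat()
    for lx in(-.19,-.02):
        P=np.append(p[:2]+[c*lx,s*lx],.15);P2=P.copy();P2[2]=.07
        print(sg,q.round(4),arm.ik(P,q),arm.ik(P2,q))
print(arm.read_opening(),arm.read_ft_force())
```

```text
['top'] [ 0.6348 -0.015  -0.1891] -10.837102661232622 0.0008647545886557251
['side'] [ 0.6346 -0.0139 -0.1946] -11.147103654785163 0.0015605944331472015
['top', 'side'] [ 0.6347 -0.0144 -0.1918] -10.991804656938895 0.0013406809718963793
rod local [-0.1504  0.0112]
rod local [-0.1461  0.08  ]
rod local [-0.1545 -0.0581]
1 [ 0.0677  0.7039 -0.0677  0.7039] [ 0.26684074  0.61385042 -0.53359358  2.13877024  0.60652232  0.5398293
  0.65910719] [ 0.1098976   0.74625272 -0.30755763  2.18500929  0.73546932  0.31132688
  0.54869654]
1 [ 0.0677  0.7039 -0.0677  0.7039] [ 0.35965444  0.82579074 -0.65748581  1.67267282  0.63065348  0.86613531
  0.81459741] [ 0.33095443  0.93588388 -0.60547198  1.7082577   0.74504157  0.74213415
  0.72328862]
-1 [ 0.7039 -0.0677 -0.7039 -0.0677] [-0.15153153  0.56228342  0.07810536  2.15129022 -0.09967125  0.43128168
 -1.75745583] [-0.15571215  0.73044548  0.08662153  2.19282426 -0.25878198  0.22751873
 -1.60136135]
-1 [ 0.7039 -0.0677 -0.7039 -0.0677] [-0.07793326  0.73843377  0.09934363  1.6879075  -0.10139113  0.72026304
 -1.69067368] [-0.08828917  0.85733686  0.11720435  1.72279869 -0.16432401  0.57101515
 -1.63540498]
1.0031847808052763 [-0.41750146 -0.3576561   0.23388147]
```

```bash
cat >> h.py <<'E'
V=np.array([.6347,-.0144]);A=-.1918;c_,s_=np.cos(A),np.sin(A)
def w(lx,ly,z): return np.array([V[0]+c_*lx-s_*ly,V[1]+s_*lx+c_*ly,z])
def loc(P): d=np.asarray(P)[:2]-V;return np.array([c_*d[0]+s_*d[1],-s_*d[0]+c_*d[1],P[2]])
Q=[.7039,-.0677,-.7039,-.0677]
def st(m=""): print(m,round(arm.read_time(),2),loc(arm.read_tool_pos()).round(4),arm.read_ft_force().round(2))
E
python3 - <<'E'
from h import *
arm.movep(w(-.198,.01,.25),Q);st("above")
arm.move_gripper(.8);arm.line_to(w(-.198,.01,.085),.25);st("low")
f0=arm.read_ft_force()[2]
z=.085
while z>.056:
    z-=.002;arm.line_to(w(-.198,.01,z),.05)
    f=arm.read_ft_force()[2]
    if abs(f-f0)>3: break
st("touch?");print(f0,f,arm.read_joint_positions().round(2))
arm.line_to(w(-.198,.01,z+.007),.05);st()
cv2.imwrite("pics/s1.png",snapshot("side")[110:260,250:450].repeat(4,0).repeat(4,1))
E
```

```text
above 2.42 [-0.1975  0.0093  0.2501] [ 0.03 -0.37 -0.37]
low 3.55 [-0.1975  0.0101  0.0855] [-0.03  0.2   0.03]
touch? 6.05 [-0.1979  0.01    0.0654] [-0.51  0.7   5.37]
0.03341342802515507 5.367321643585593 [-0.11  0.74 -0.03  2.21  0.1   0.2  -1.98]
 6.34 [-0.1978  0.0101  0.0723] [-0.26 -0.46 -0.19]
```

View pics/s1.png

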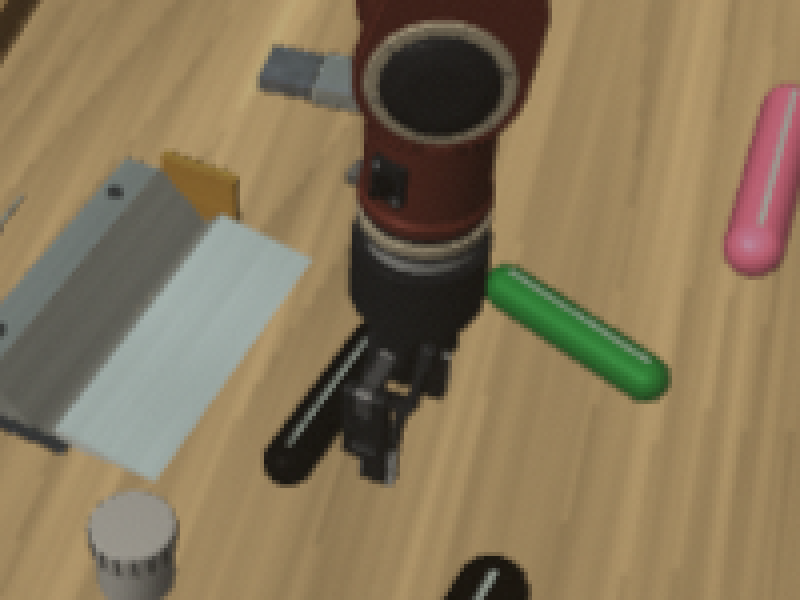

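Contact with the bench puts the fingertips about 66 mm ahead of the TCP at this opening. I'll push to the toe, look again, then go up the ramp.

Run:
```python
from h import *
arm.line_to(w(-.185,.01,.073),.06);st()
arm.line_to(w(-.102,.01,.073),.05);st()
cv2.imwrite("pics/t2.png",snapshot("side")[110:260,230:430].repeat(4,0).repeat(4,1));
```

```text
6.76 [-0.1843  0.01    0.073 ] [ 0.12  0.39 -0.68]
 8.57 [-0.1022  0.01    0.073 ] [-0.36  0.07  0.25]
```

View pics/t2.png

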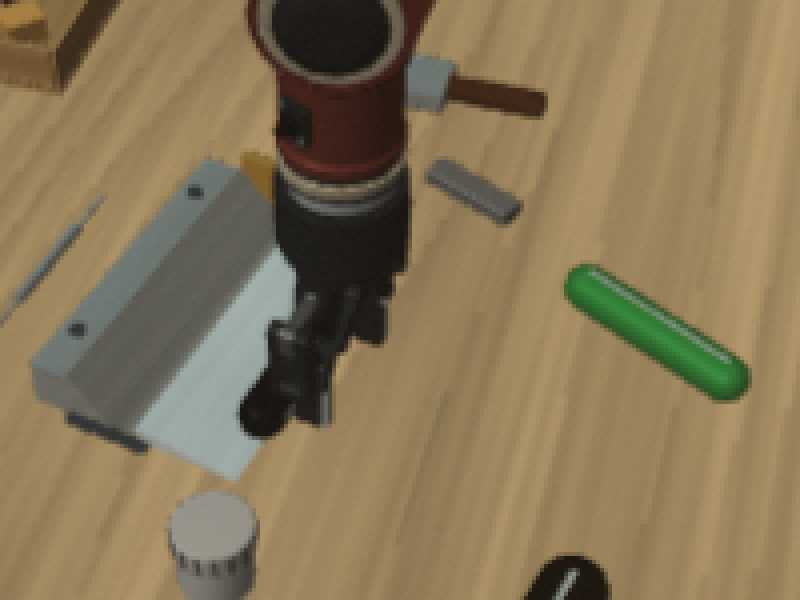

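The rod lies square against both fingers at the foot of the ramp, with its near end at about crop pixel (263,412). Next it goes up and over the crest.

Run:
```python
from h import *
arm.line_to(w(-.0375,.01,.083),.035);st()
arm.line_to(w(-.0285,.01,.0845),.02);st()
arm.pause(.2)
arm.line_to(w(-.06,.01,.10),.1);arm.line_to(w(-.06,.12,.19),.25);st()
cv2.imwrite("pics/t3.png",np.hstack([snapshot("side")[130:240,230:340].repeat(3,0).repeat(3,1),snapshot("top")[85:195,250:380].repeat(3,0).repeat(3,1)]))
```

```text
10.63 [-0.0376  0.01    0.083 ] [-0.66  0.07 -0.64]
 11.24 [-0.0285  0.01    0.0845] [-1.2  -0.69  0.33]
 12.66 [-0.0602  0.1182  0.189 ] [ 0.08 -0.07  0.47]
```

View pics/t3.png

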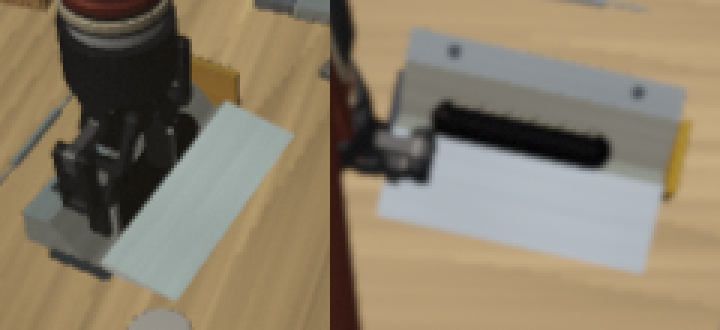

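The rod is in the groove in both views; its left end is at about (285,123) in the full top view. Now I'll shut the gripper and push the +y end.

Run:
```python
from h import *
arm.line_to(w(0,.13,.15),.25);arm.move_gripper(0.);arm.line_to(w(0,.13,.0895),.15);st("down")
arm.line_to(w(0,.062,.0895),.05);st("pre")
f0=arm.read_ft_force();ly=.062
while ly>.036:
    ly-=.0015;arm.line_to(w(0,ly,.0895),.03)
    f=arm.read_ft_force();fy=(f-f0)@[-s_,c_,0]
    if fy>3: break
st("end");print(ly,fy)
arm.line_to(w(0,ly+.03,.0895),.1);arm.line_to(w(0,ly+.08,.2),.25);arm.line_to(w(-.1,.1,.28),.3);st()
a,b=snapshot("side"),snapshot("top");cv2.imwrite("pics/t4t.png",b)
cv2.imwrite("pics/t4.png",np.hstack([a[130:240,230:340].repeat(3,0).repeat(3,1),b[85:195,250:380].repeat(3,0).repeat(3,1)]))
```

```text
down 14.4 [0.0003 0.1302 0.0897] [-0.09 -0.18  0.73]
pre 15.91 [-0.      0.0622  0.0895] [ 0.6   0.41 -0.61]
end 19.16 [-0.      0.045   0.0897] [ 0.97  5.56 -0.38]
0.04249999999999998 5.1202856070204
 20.82 [-0.0998  0.0987  0.2787] [-0.01  0.11 -0.18]
```

View pics/t4.png

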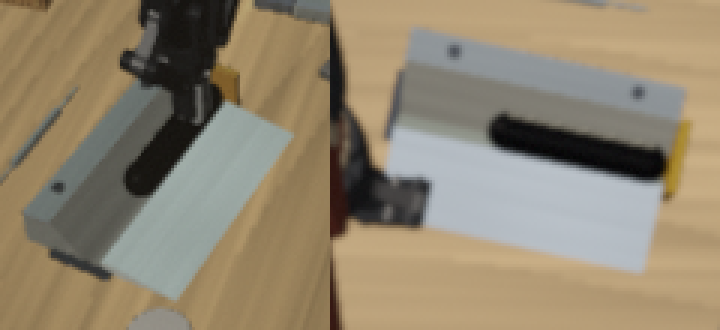

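The rod's end meets the brass in the top view, and the force rise with a stall agrees. I'll check this numerically with the arm out of the way.

Run:
```python
from h import *
arm.movep(w(-.15,.25,.3),Q);st()
b=snapshot("top");a=snapshot("side")
for n,im,(x,y,W,H) in(("top",b,(285,110,90,45)),("side",a,(255,140,60,70))):
    m=cv2.inRange(im[y:y+H,x:x+W],(0,0,0),(50,50,50));k,l,s,_=cv2.connectedComponentsWithStats(m);i=1+np.argmax(s[1:,4])
    p=np.argwhere(l==i)[:,::-1]+[x,y];P=np.array([loc(ray(n,q,.021)) for q in p])
    print(n,len(p),"ly",P[:,1].min().round(4),P[:,1].max().round(4),"lx",P[:,0].mean().round(4))
cv2.imwrite("pics/t5.png",np.hstack([a[130:240,230:340].repeat(3,0).repeat(3,1),b[85:195,250:380].repeat(3,0).repeat(3,1)]))
cv2.imwrite("pics/t5s.png",a)
for n,im in(("top",b),("side",a)):
    o=cv2.imread(f"pics/{n}0.png")
    for nm,P in(("all",0),):
        d=cv2.absdiff(o,im).max(2)>40;k,l,s,c=cv2.connectedComponentsWithStats(d.astype(np.uint8));print(n,[(tuple(s[i]),) for i in range(1,k) if s[i,4]>15])
```

```text
21.61 [-0.1497  0.2501  0.2987] [ 0.02 -0.62  0.22]
top 591 ly -0.1028 0.0326 lx 0.0004
side 1990 ly -0.163 0.0985 lx 0.0243
top [((np.int32(0), np.int32(53), np.int32(174), np.int32(237), np.int32(19269)),), ((np.int32(303), np.int32(123), np.int32(60), np.int32(23), np.int32(693)),), ((np.int32(268), np.int32(182), np.int32(61), np.int32(26), np.int32(792)),), ((np.int32(15), np.int32(283), np.int32(80), np.int32(117), np.int32(2643)),), ((np.int32(0), np.int32(302), np.int32(13), np.int32(77), np.int32(794)),), ((np.int32(633), np.int32(340), np.int32(7), np.int32(13), np.int32(62)),), ((np.int32(0), np.int32(376), np.int32(15), np.int32(24), np.int32(318)),), ((np.int32(47), np.int32(386), np.int32(18), np.int32(12), np.int32(101)),), ((np.int32(67), np.int32(392), np.int32(13), np.int32(5), np.int32(41)),)]
side [((np.int32(227), np.int32(0), np.int32(178), np.int32(226), np.int32(14552)),), ((np.int32(455), np.int32(0), np.int32(11), np.int32(12), np.int32(98)),), ((np.int32(467), np.int32(0), np.int32(19), np.int32(26), np.int32(320)),), ((np.int32(530), np.int32(0), np.int32(
[... 180 characters left out ...]
29)),), ((np.int32(570), np.int32(116), np.int32(56), np.int32(7), np.int32(237)),), ((np.int32(551), np.int32(128), np.int32(74), np.int32(71), np.int32(550)),), ((np.int32(564), np.int32(147), np.int32(15), np.int32(10), np.int32(75)),), ((np.int32(551), np.int32(149), np.int32(11), np.int32(11), np.int32(21)),), ((np.int32(584), np.int32(171), np.int32(56), np.int32(39), np.int32(447)),), ((np.int32(538), np.int32(180), np.int32(5), np.int32(17), np.int32(54)),), ((np.int32(316), np.int32(189), np.int32(34), np.int32(43), np.int32(616)),), ((np.int32(245), np.int32(204), np.int32(6), np.int32(8), np.int32(30)),), ((np.int32(599), np.int32(210), np.int32(21), np.int32(15), np.int32(82)),)]
```

View pics/t5.png

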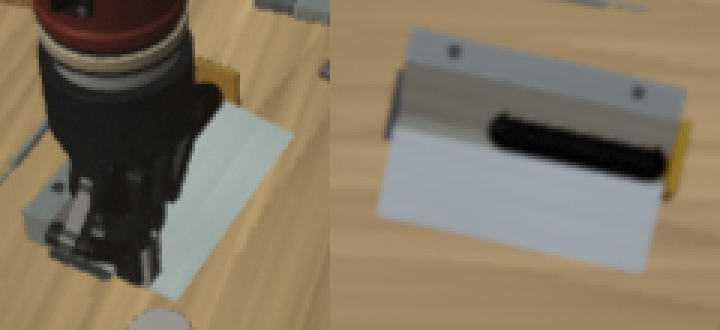

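The rod's centre is at −35 mm along the groove, which matches the target. In the top view the only difference besides the arm is the rod itself, so I'm handing it in.

```bash
python3 -c "
from h import *
ticket.finish_job();print(arm.read_time())"
```

```text
the job is handed in; nothing more can be done
the job is handed in; nothing more can be done
```

The small black rod is in the V-block groove with its end against the brass stop, and the job is handed in at about 22 s of robot time. I rolled it along the bench and up the ramp with both open fingertips. Then I shut the fingers, pushed it endwise until the wrist felt about 5 N and the finger stalled, and drew the arm back.

**Last checks (top view):**
- **Along the groove:** the rod's centre is at −35.1 mm, against a target of −35 mm.
- **Across the groove:** it lies within 0.5 mm of the groove line.
- **Other objects:** besides the rod and the arm, nothing on the bench changed visibly.

**Failed check:** my final side-view measurement was no use, because the arm hid the rod from that camera. An earlier side picture, partly hidden by the gripper, shows the rod in the groove running toward the stop.

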